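# Slide a forceps hanger into the drying rail

### The job

Take the loose hanger with the orange grip to the open end of the drying rail, enter its runner there with the hook towards the side where the forceps already hang, and slide it along inside the rail, over the spring catch, until it comes up against the adjustable stop and pushes the stop's little plunger right in. Feel for the stop, whose place nobody has measured: hold the hanger firmly against it for a moment (about 10 N), but never force it anywhere (stay below 25 N). Then let go of it there, and leave the matchbox and the screwdriver where they are.

Things in the scene. Friction and masses are not known exactly. Their poses are not given: they have to be found in the camera images.
- rail: Fixed aluminium C-rail on two posts on a dark base plate. Origin on the bench top straight below the middle of its open end (mouth); +y runs along the rail from the mouth inwards, z up, -x is the side where hooks point and forceps hang. 270 mm long, 35 mm wide outside, inner floor at z = 170 mm, top at 184 mm. Over 25 N between hanger and rail, catch or stop counts as forcing.
- rail_mouth (a point): Centre of the rail's mouth at inner floor height, axes as the rail's. Channel inside 27 mm wide, 9.8 mm high; lips on top leave a slot 12 mm wide, so a runner enters only here. Side walls flare out over y = -14 to 0 mm, lips begin at y = 4 mm.
- parked_grip (a point): Centre of the blue grip of a hanger that is fixed in the rail's far end (y = 247 mm), with forceps on its hook. A bystander, same shape as the loose hanger.
- stop_range (a point): Middle of the range (on the rail's floor, y = 150 mm) in which the brass stop inside the rail is clamped. The stop's face is within 20 mm of here along y, different every time and not reported; a thumbscrew 6 mm beyond that face shows on the rail's -x side. A runner that is home has its centre 24 mm before the face.
- hanger_grip (a point): Centre of the loose hanger's orange grip: block 18 (x) x 24 (y) x 36 mm tall, 30 to 66 mm above the runner's underside. The hanger, about 120 g, starts upright on the bench, standing on its runner. z up, -x towards the hook, y along the runner. The hook, a 6 mm rod 22 mm above the runner's underside, reaches 60 mm to -x and turns up at its tip.
- hanger_runner (a point): Centre of the hanger's black runner: plate 46 mm long (y), 24 mm wide (x), 8 mm thick with half-round ends, 44 mm below the grip's centre. A steel neck 8 mm (x) x 14 mm (y) joins it to the grip and passes through the rail's slot.
- hanger_hook (a point): Upturned tip of the hanger's hook, 60 mm to -x of the grip's centre and 12 mm lower.
- hanger: The whole loose hanger; origin at the centre of its runner's underside, 48 mm below the grip's centre; axes as hanger_grip.
- catch (a joint): Sprung steel catch in the rail's floor 75 mm from the mouth, in m: 0 = up (4.5 mm above the floor), about 0.0025 to 0.0045 = pressed down by a runner over it; it springs up behind the runner. Gentle ramp towards the mouth, steep back. Spring 3 N when up, about 5 N pressed; riding over it takes a push of roughly 2 to 8 N.
- plunger (a joint): Red plunger, 7 mm across, in the middle of the stop's face, in m: 0 = out (sticks out 5 mm towards the mouth), 0.004 = fully in (1 mm out, then solid). Friction holds it: it takes about 3 N to push in and stays where it is left. It goes with the stop.
- matchbox: Loose matchbox, 36 x 55 x 15 mm, lying behind the rail; origin at the centre of its underside. A bystander.
- screwdriver: Loose screwdriver with a yellow handle, 170 x 24 x 26 mm, lying to the right of and behind the rail's mouth; origin at the middle of its underside. A bystander.
Not all that is in view belongs to the job. What is shaped like the hanger but green or red is not meant.

How it is judged:
On the way, in this order (a step that is already met when the one before it is completed fails the run):
1. the runner is inside the rail at the mouth end (y of hanger_runner in the frame of rail between 0.005 and 0.075 m and x of hanger_runner in the frame of rail between -0.004 and 0.004 m and z of hanger_runner in the frame of rail between 0.17 and 0.18 m), for 0.1 s.
2. the runner rides on the catch and presses it down (value of joint catch above 0.002 m and x of hanger_runner in the frame of rail between -0.004 and 0.004 m and z of hanger_runner in the frame of rail between 0.17 and 0.18 m), for 0.1 s.
3. past the catch and with the stop's plunger in, the hanger is held against it with at least 6 N (value of joint plunger above 0.003 m and y of hanger_runner in the frame of rail above 0.09 m and value of joint catch below 0.0012 m and contact force between hanger and rail above 6 N), for 0.2 s.
At the end, for the whole second after the job is handed in: Runner in the rail past the catch (centre over 90 mm from the mouth, within 4 mm of the middle line), catch up behind it (within 1.2 mm), stop's plunger pushed in (3 mm or more), hook to the hung forceps' side, hanger upright within 0.15 rad, at rest, released (value of joint plunger above 0.003 m and y of hanger_runner in the frame of rail above 0.09 m and value of joint catch below 0.0012 m and x of hanger_runner in the frame of rail between -0.004 and 0.004 m and z of hanger_runner in the frame of rail between 0.17 and 0.18 m and x of hanger_hook in the frame of rail below -0.05 m and angle between hanger_runner's own z axis and vertical below 0.15 rad and linear speed of hanger below 0.01 m/s); the robot touches nothing.
It fails at once if the hanger is pressed against the rail, the catch or the stop with more than 25 N (contact force between hanger and rail above 25 N).
It fails at once if the matchbox is moved by more than 20 mm (distance of matchbox from where it was at the start of the episode above 0.02 m).
It fails at once if the screwdriver is moved by more than 20 mm (distance of screwdriver from where it was at the start of the episode above 0.02 m).
It also fails if it takes over 72 s, if anything falls off the work surface, if the arm or the gripper's body presses on something with over 40 N, if the wrist force passes 120 N, or if a joint passes its speed limit or range.

### The arm

A 7-joint arm with a two-finger parallel gripper is mounted at the origin on a cart in front of the work surface, level with it; the furniture and walls round the work are solid. World frame = base frame: x ahead of the robot, y to its left, z up, the work surface at z = 0. Lengths are in m, angles in rad, forces in N, time in s.
With the tool pointing down it reaches from about 0.35 to 0.9 m from the base axis. Payload 8.1 kg.
Tool frame: the origin (TCP) lies at the very end of the fingers, on their centre line; the grasp point (between the pads) lies 19 mm behind it; z points along the fingers, y is the line along which they close (so a half turn about z gives the same grasp; the last joint's range is limited). The gripper opens to 85 mm and grips with 20 to 120 N. Pads are 22 mm wide; open, the fingers measure 114 mm over their backs; the gripper's body (76 mm by 85 mm) begins 54 mm behind the grasp point. The pads swing forward as they close: fully open they stand 13 mm farther back than shut.
Start: joints at [-1.374, 0.434, 0.025, 1.573, -0.012, 1.134, -0.075], TCP at [0.185, 0.597, 0.231] pointing down, gripper open.
Joint ranges: [-2.62, 2.62], [-0.44, 2.09], [-1.27, 1.32], [0.08, 2.57], [-1.32, 4.46], [0.12, 2], [-2.74, 2.74]. Speed limits (rad/s): [2.22, 2.22, 3.01, 3.01, 3.14, 3.14, 3.14].

### API

Orientations are given as a unit quaternion [x, y, z, w].
In Python, from station import readout, eyes, order gives the robot as it stands.
- The arm moves only by the shell command python3 -m creep 'ROWS' [FORCE]. ROWS is JSON, a list of rows, each an object with "delta_pos": the shift along the tool's x, y, z each as a share of 0.04 m, from -1 to 1, a list of three; "roll": the turn about the tool's z as a share of 5 degrees, from -1 to 1; "fingers": the opening, from 0 (shut) to 1 (fully open). In form: [{"delta_pos": [dx, dy, dz], "roll": roll, "fingers": fingers}, ...]. A call has 1 to 5 rows; each row shifts and turns the commanded pose from where the row before left it, along the tool's axes as they then stand; what a row does not reach is not made up. A row lasts 1/10 s, in which the tool goes at most 50 mm and 8.59 degrees, less where a joint would pass 70% of its speed; a pose out of reach is approached as far as the arm can. A call with a number of a shift or a turn outside -1 to 1 is refused whole. A call with a gripper value outside its range is refused whole. The fingers move at their own pace and stop on an object; FORCE is the grip in N (left out, the last holds). Time passes only in rows, so rows that do not move let the fingers close. It gives the time, the measured TCP pose, the force, the opening and the grip force at its end, in the units of the state.
- readout.get_state(): the state, without advancing time (a new reading comes with each control period).
- eyes.snapshot(name): name is "side" or "top"; returns the picture (480x640x3 uint8, red, green, blue); there is no depth.
- eyes.camera_params(name): a dict with "camera_matrix" (3x3 intrinsics, pixels), "dist_coeffs" ([k1, k2, p1, p2, k3] as OpenCV has them; the pictures are not rectified), "cam_to_world" (4x4, takes a point from camera to world coordinates). Camera axes: x right, y down, z forward; pixel columns grow to the right and rows downward; lengths in m; the calibration is good to about 2 mm. A picture is of the moment at which its call begins. camera_params takes no time and is no camera call.
- order.job_done(): hands the job in; it is judged then, once.
Trained networks look in the newest picture that a camera, given by its name, has taken for a name from the list of things; names that differ only in an ending like _2 or _b are one class to them, and where a whole thing is asked for, a point or a joint stands for the part that bears it (a point fixed in the world has none). Each returns a list of dicts, best first, with "p" (0 to 1); they miss things now and then, are a little off and sometimes report something else, mostly with a low value. They report only what shows in the picture. A call takes as long as a camera call. They do not tell look-alikes from the thing itself.
- eyes.silhouettes(thing, camera): "region" (480x640 bool, what is visible of it) and "box" ([centre column, centre row, width, height] in pixels, round what is visible of it).
The state is a dict: "time": time; "joint_positions": joint angles; "qd": joint speeds; "effort": joint torques, N m; "position": TCP position; "tool_rot": TCP orientation; "wrist_force": force on the tool from outside, world axes, zero at the start; "ft_torque": the same for the moment, N m; "width": opening from 0.0 (shut) to 1.0 (fully open); "grasp_force": force on a finger pad.
Only numpy, scipy, OpenCV 4.12 (cv2) and the standard library are available. Lean on these libraries where they do the work, as an engineer would, in place of code of your own. Each camera call takes 0.05 s, during which the arm holds its last target. There are 200 camera calls.

## Working session

There is one attempt and no reset: what is moved stays moved. The work goes in short steps, Python scripts to look and compute and a shell command to move; the robot and the scene stay as the last step left them, time stands still between calls to the robot, and variables do not carry over. Pictures are saved under pics/ and viewed, at most 10 in all, crops included, and the job is handed in when it is done.

```bash
mkdir -p pics; ls
python3 - <<'E'
from station import readout, eyes
import cv2,json
s=readout.get_state();print({k:s[k] for k in('time','position','tool_rot','wrist_force','width')})
for c in('side','top'):
    im=eyes.snapshot(c);cv2.imwrite(f'pics/{c}0.png',im[:,:,::-1])
    p=eyes.camera_params(c);print(c,p)
    for t in('rail','hanger','hanger_grip','parked_grip','screwdriver','matchbox'):
        try:
            for d in eyes.silhouettes(t,c)[:4]:print(t,round(d['p'],2),[round(float(v)) for v in d['box']])
        except Exception as e:print(t,e)
E
```

```text
pics
{'time': 0.0, 'position': array([0.1844857 , 0.59661093, 0.23052569]), 'tool_rot': array([ 1.49371523e-01,  9.88780820e-01, -7.97741276e-04, -3.94382503e-05]), 'wrist_force': array([-0.27936767,  0.54311774, -0.38990022]), 'width': 1.0011502056505075}
side {'camera_matrix': array([[481.21310468,   0.        , 319.0873542 ],
       [  0.        , 481.21310468, 236.52533769],
       [  0.        ,   0.        ,   1.        ]]), 'dist_coeffs': array([0.00953304, 0.        , 0.        , 0.        , 0.        ]), 'cam_to_world': array([[-0.9510651 , -0.21696434,  0.22000374,  0.34159986],
       [-0.30842892,  0.62368686, -0.71825226,  0.5292924 ],
       [ 0.01862169, -0.75096017, -0.66008488,  0.7255995 ],
       [ 0.        ,  0.        ,  0.        ,  1.        ]])}
rail 0.8 [304, 338, 78, 205]
hanger 0.87 [350, 237, 32, 34]
hanger 0.84 [386, 208, 34, 28]
hanger 0.73 [213, 321, 21, 27]
hanger 0.64 [403, 264, 35, 34]
hanger_grip 0.81 [383, 211, 36, 32]
hanger_grip 0.71 [349, 237, 33, 31]
hanger_grip 0.59 [402, 264, 35, 36]
parked_grip 0.96 [306, 337, 81, 208]
screwdriver 0.63 [281
[... 442 characters left out ...]
.02035227e-03,  1.32819025e-02,
        -7.48169162e-02],
       [-1.34100789e-02, -9.02868715e-02, -9.95825512e-01,
         1.37529805e+00],
       [ 0.00000000e+00,  0.00000000e+00,  0.00000000e+00,
         1.00000000e+00]])}
rail 0.78 [264, 268, 135, 74]
rail 0.43 [409, 258, 27, 31]
hanger 0.66 [408, 254, 22, 18]
hanger 0.62 [454, 274, 19, 19]
hanger 0.59 [392, 310, 34, 27]
hanger_grip 0.76 [452, 283, 21, 35]
hanger_grip 0.7 [393, 312, 26, 32]
hanger_grip 0.64 [411, 256, 28, 29]
parked_grip 0.74 [265, 269, 132, 63]
parked_grip 0.28 [409, 257, 26, 25]
screwdriver 0.7 [407, 257, 26, 24]
screwdriver 0.6 [392, 209, 38, 11]
screwdriver 0.44 [287, 184, 23, 19]
matchbox 0.55 [287, 186, 24, 19]
```

Run:
```python
import cv2
a=cv2.imread('pics/side0.png')[170:470,170:470];cv2.imwrite('pics/sc.png',cv2.resize(a,(600,600),interpolation=cv2.INTER_CUBIC))
a=cv2.imread('pics/top0.png')[160:360,170:490-12];cv2.imwrite('pics/tc.png',cv2.resize(a,None,fx=2.5,fy=2.5,interpolation=cv2.INTER_CUBIC))
```

```text
(no output)
```

View pics/sc.png

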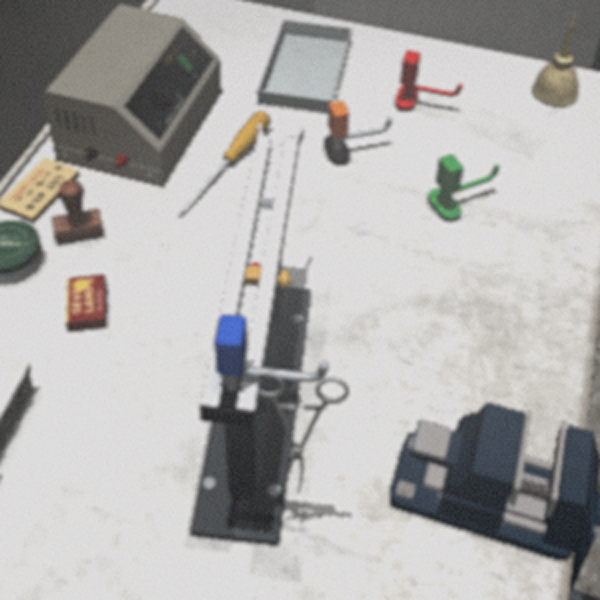

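View pics/tc.png

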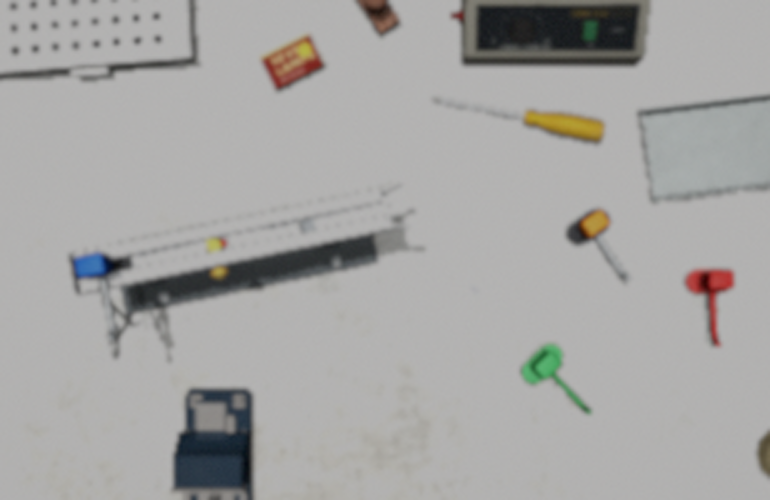

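The side view shows the orange hanger at about (339,229), with its hook tip at about (364,232). In the top view its grip is at about (408,249) and its hook tip at (420,272). The rail mouth is near top-view (333,242), and the blue parked grip is at (206,266). Next I fit models to the colour masks.

```bash
cat > h.py <<'E'
import numpy as np,cv2
from scipy.optimize import minimize
from station import readout, eyes
P={c:eyes.camera_params(c) for c in('side','top')}
def proj(pts,c):
    p=P[c];T=np.linalg.inv(np.array(p['cam_to_world']))
    return cv2.projectPoints(np.array(pts,float).reshape(-1,3),cv2.Rodrigues(T[:3,:3])[0],T[:3,3],p['camera_matrix'],np.array(p['dist_coeffs']))[0][:,0]
def place(pts,x,y,yaw,z=0):
    c,s=np.cos(yaw),np.sin(yaw);pts=np.array(pts,float)
    return pts@np.array([[c,s,0],[-s,c,0],[0,0,1]])+[x,y,z]
BOX=np.array([[i,j,k] for i in(-.009,.009) for j in(-.012,.012) for k in(-.018,.018)])
def mask(im,col,box):
    h=cv2.cvtColor(im,cv2.COLOR_RGB2HSV);H,S,V=[h[...,i].astype(int) for i in range(3)]
    m={'orange':(H>=7)&(H<=20)&(S>120),'blue':(H>100)&(H<128)&(S>120)}[col]
    o=np.zeros(m.shape,np.uint8);a,b,c,d=box;o[b:d,a:c]=m[b:d,a:c];return o
def soft(pts,c,f=4):
    q=(proj(pts,c)*f*16).astype(np.int32);m=np.zeros((480*f,640*f),np.uint8)
    cv2.fillConvexPoly(m,cv2.convexHull(q),255,cv2.LINE_AA,4);return cv2.resize(m,(640,480),interpolation=cv2.INTER_AREA)/255.
def fit(masks,x0,zc,wz=True,step=(.01,.01,.3,.005)):
    ms={c:cv2.GaussianBlur(m.astype(float),(0,0),1) for c,m in masks.items()}
    def cost(v):
        return sum(((cv2.GaussianBlur(soft(place(BOX,v[0],v[1],v[2],zc+v[3]),c),(0,0),1)-m)**2).sum() for c,m in ms.items())+ (v[3]/.004)**2
    S=np.vstack([x0]+[np.array(x0)+np.eye(4)[i]*step[i] for i in range(4)])
    r=minimize(cost,x0,method='Nelder-Mead',options=dict(initial_simplex=S,maxiter=300,xatol=1e-4,fatol=.01));return r.x,r.fun
def ray(c,uv,z):
    p=P[c];n=cv2.undistortPoints(np.array([[uv]],float),p['camera_matrix'],np.array(p['dist_coeffs']))[0,0]
    T=np.array(p['cam_to_world']);d=T[:3,:3]@[n[0],n[1],1];o=T[:3,3];return o+d*(z-o[2])/d[2]
E
cat > a.py <<'E'
from h import *
im={c:cv2.imread(f'pics/{c}0.png')[:,:,::-1].copy() for c in('side','top')}
h=ray('top',(407.6,248.8),.055);t=ray('top',(420.4,271.6),.036);yaw=np.arctan2(*(t-h)[1::-1])-np.pi
B={'orange':{'side':(328,215,348,245),'top':(398,238,420,260)},'blue':{'side':(270,320,300,365),'top':(195,255,220,275)}}
print('pick',h,t,yaw)
for c in im:
    m=mask(im[c],'orange',B['orange'][c]);b=mask(im[c],'blue',B['blue'][c]);print(c,m.sum(),b.sum())
f=fit({c:mask(im[c],'orange',B['orange'][c]) for c in im},[h[0],h[1],yaw,0],.048);print('orange',f)
b0=ray('top',(206,266),.22);m0=ray('top',(333,242),.184)
print('b0',b0,'m0',m0);ry=np.arctan2(-(b0-m0)[0],(b0-m0)[1])
f=fit({c:mask(im[c],'blue',B['blue'][c]) for c in im},[b0[0],b0[1],ry,0],.218);print('blue',f)
np.save('blue.npy',f[0])
E
python3 a.py
```

```text
pick [ 0.53551379 -0.24746428  0.055     ] [ 0.48301441 -0.27956258  0.036     ] -5.734422992574329
side 45 190
top 51 107
orange (array([ 5.34193408e-01, -2.47715934e-01, -6.03156969e+00, -1.55802480e-04]), np.float64(120.36014810897335))
b0 [0.48909158 0.18571806 0.22      ] m0 [ 0.540943   -0.07411726  0.184     ]
blue (array([ 4.88868228e-01,  1.83362986e-01,  3.88285374e-01, -2.85911685e-04]), np.float64(245.9588126262305))
```

```bash
cat >> a.py <<'E'
for c,(u,v) in (('top',(407,249)),('side',(339,229)),('top',(206,266)),('side',(286,342))):
    h=cv2.cvtColor(im[c],cv2.COLOR_RGB2HSV);print(c,[h[v,u+d].tolist() for d in range(-12,13,2)])
E
python3 a.py | tail -4
python3 - <<'E'
from h import *
# overlay initial rail model
b=np.load('blue.npy');m=ray('top',(333,242),.184);ry=np.arctan2(-(b[0]-m[0]),b[1]-m[1]);print(ry)
import math
o=np.array([b[0],b[1]])-.247*np.array([-math.sin(ry),math.cos(ry)]);print(o)
for c,(u,v,w,hh,f) in {'top':(190,220,160,75,5),'side':(260,225,90,165,3.6)}.items():
    a=cv2.imread(f'pics/{c}0.png')[v:v+hh,u:u+w];a=cv2.resize(a,None,fx=f,fy=f,interpolation=cv2.INTER_CUBIC)
    if c=='side':A=a;
    else:
        T=a
    for x,z,y0 in((-.0175,.184,0),(.0175,.184,0),(-.006,.184,.004),(.006,.184,.004)):
        q=proj(place([[x,y0,z],[x,.27,z]],o[0],o[1],ry),c)
        q=((q+.5-[u,v])*f).astype(int);cv2.line(a,tuple(q[0].tolist()),tuple(q[1].tolist()),(0,0,255),1)
    cv2.imwrite(f'pics/ov_{c}.png',a)
E
```

```text
top [[0, 1, 179], [0, 2, 159], [30, 2, 107], [8, 80, 73], [17, 196, 156], [21, 164, 179], [22, 163, 178], [22, 168, 178], [21, 177, 176], [14, 92, 169], [10, 4, 175], [0, 1, 179], [15, 3, 179]]
side [[150, 1, 220], [160, 4, 217], [90, 1, 223], [18, 7, 183], [8, 71, 112], [8, 85, 114], [8, 95, 115], [7, 93, 113], [9, 55, 126], [168, 6, 213], [165, 2, 220], [30, 1, 219], [30, 1, 222]]
top [[30, 1, 178], [15, 3, 178], [15, 4, 133], [109, 172, 147], [107, 181, 176], [106, 174, 177], [106, 170, 177], [106, 167, 176], [107, 180, 160], [109, 219, 84], [109, 222, 39], [0, 0, 21], [60, 6, 43]]
side [[0, 0, 222], [120, 4, 187], [114, 98, 122], [112, 132, 141], [113, 139, 141], [112, 135, 153], [114, 140, 160], [112, 151, 157], [114, 132, 126], [116, 38, 94], [120, 3, 186], [0, 2, 222], [0, 2, 220]]
0.19955581721029747
[ 0.53783202 -0.05873523]
```

View pics/ov_top.png

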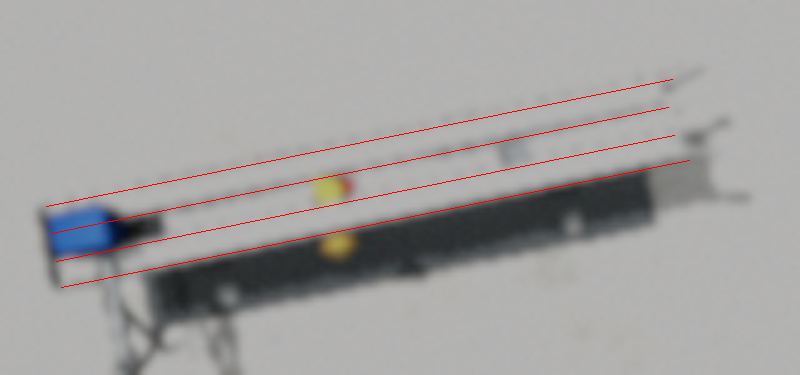

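View pics/ov_side.png

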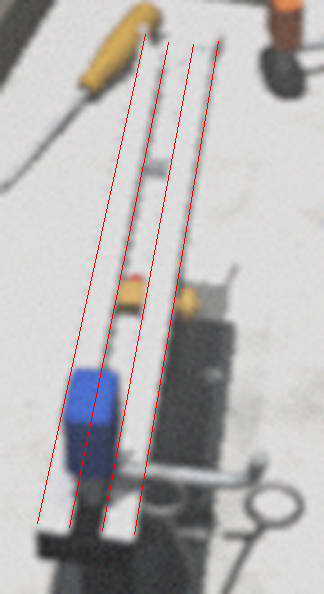

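The overlay agrees with the rail edges to about 1 mm: the slot edge, the outer edge and the flares. The stop shows brass with the red plunger at top crop (335,188), full-frame (257,257). I'll refine the along-rail position, the hanger yaw and the stop estimate.

Run:
```python
import h
from h import *
im={c:cv2.imread(f'pics/{c}0.png')[:,:,::-1].copy() for c in('side','top')}
def mask(im,col,box):
    hh=cv2.cvtColor(im,cv2.COLOR_RGB2HSV);H,S=hh[...,0].astype(int),hh[...,1]
    m=((H>=3)&(H<=26)&(S>45)) if col=='orange' else ((H>98)&(H<125)&(S>60))
    o=np.zeros(m.shape,np.uint8);a,b,c,d=box;o[b:d,a:c]=m[b:d,a:c];return o
B={'orange':{'side':(328,215,350,245),'top':(398,238,420,260)},'blue':{'side':(270,320,300,365),'top':(190,255,220,275)}}
for col,x0,zc in(('orange',[.535,-.247,.55,0],.048),('blue',[.489,.184,.2,0],.218)):
    M={c:mask(im[c],col,B[col][c]) for c in im};print(col,[m.sum() for m in M.values()])
    for y in(x0[2],x0[2]-.2):
        x=list(x0);x[2]=y;print(np.round(fit(M,x,zc,step=(.006,.006,.25,.004)),4) if 0 else fit(M,x,zc,step=(.006,.006,.25,.004)))
    for c in im:print(c,[fit({c:M[c]},x0,zc)[0][:2]])
g=ray('side',(339,225),.05);t=ray('side',(364,232),.042);print('side tip',t,'top tip',ray('top',(420.4,271.6),.042))
ry=.1996;o=np.array([.5378,-.0587])
for n,c,uv,z in(('plunger','top',(190+352/5,220+187/5),.175),('screw','top',(190+338/5,220+244/5),.177),('screw','side',(260+188/3.6,225+300/3.6),.177),('catch','top',(190+512/5,220+150/5),.172)):
    d=ray(c,uv,z)[:2]-o;print(n,'rail x,y',d@[np.cos(ry),np.sin(ry)],d@[-np.sin(ry),np.cos(ry)])
```

```text
orange [np.uint64(159), np.uint64(108)]
(array([ 0.53442247, -0.24837007,  0.34772283, -0.00305052]), np.float64(10.98653743900794))
(array([ 0.53440267, -0.24816999,  0.32128827, -0.00278564]), np.float64(11.1353924033643))
side [array([ 0.53358442, -0.24514999])]
top [array([ 0.53414501, -0.24781105])]
blue [np.uint64(391), np.uint64(131)]
(array([ 0.48877738,  0.18438422,  0.37964015, -0.00211513]), np.float64(45.9077401044052))
(array([ 0.48886051,  0.18407805,  0.37879583, -0.00299911]), np.float64(45.616442304632656))
side [array([0.48843013, 0.18507891])]
top [array([0.48831294, 0.18357995])]
side tip [ 0.48149936 -0.26096407  0.042     ] top tip [ 0.48282721 -0.27864533  0.042     ]
plunger rail x,y -0.0005498855589791089 0.1411099192614894
screw rail x,y -0.023174581616740283 0.15128770098063204
screw rail x,y -0.023078775533308775 0.15470400592350386
catch rail x,y 0.001556533952113736 0.07173002035933196
```

Run:
```python
from h import *
out=[]
for c,(u,v) in {'top':(390,235),'side':(320,210)}.items():
    f=9;w=hh=44
    a0=cv2.resize(cv2.imread(f'pics/{c}0.png')[v:v+hh,u:u+w],None,fx=f,fy=f,interpolation=cv2.INTER_CUBIC)
    a=a0.copy()
    for yaw,col in((.35,(255,0,0)),(.55,(0,255,0))):
        an=np.linspace(-np.pi/2,np.pi/2,9)
        rt=[[.012*np.sin(-t),.011+.012*np.cos(t),.008] for t in an];rb=[[-p[0],-p[1],.008] for p in rt]
        for L,cl in((rt+rb,1),([[-.004,0,.022],[-.06,0,.022],[-.06,0,.036]],0)):
            q=((proj(place(L,.5344,-.248,yaw),c)+.5-[u,v])*f).astype(np.int32);cv2.polylines(a,[q],bool(cl),col,1)
    out.append(a)
cv2.imwrite('pics/hz.png',np.hstack(out))
```

```text
(no output)
```

View pics/hz.png

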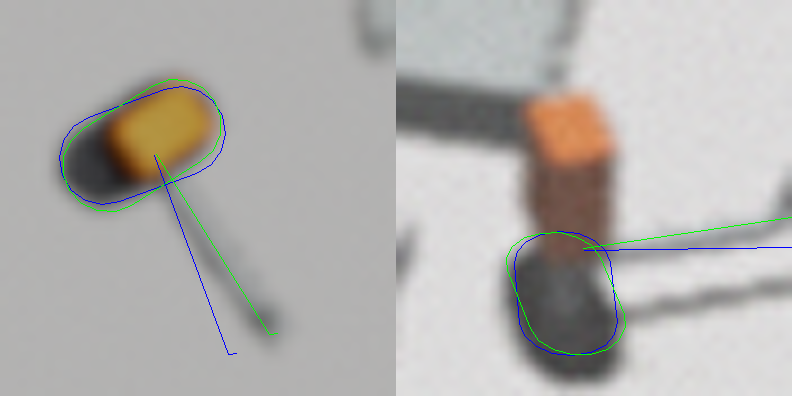

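The top view shows the hook pointing at yaw ≈0.55, since the green model matches in both views. I'll grasp across the 18 mm faces, so closing centres the hanger laterally. First I lift and roll.

```bash
python3 -m creep '[{"delta_pos":[0,0,-1],"roll":1,"fingers":0.55},{"delta_pos":[0,0,-1],"roll":1,"fingers":0.55},{"delta_pos":[0,0,-1],"roll":1,"fingers":0.55},{"delta_pos":[0,0,0],"roll":1,"fingers":0.55},{"delta_pos":[0,0,0],"roll":1,"fingers":0.55}]' 60
python3 -m creep '[{"delta_pos":[0,0,0],"roll":1,"fingers":0.55},{"delta_pos":[0,0,0],"roll":1,"fingers":0.55},{"delta_pos":[0,0,0],"roll":1,"fingers":0.55},{"delta_pos":[0,0,0],"roll":0.3,"fingers":0.55}]'
cat > plan.py <<'E'
import sys
from h import *
from scipy.spatial.transform import Rotation as R
def plan(x,y,z=None,yaw=None):
    s=readout.get_state();p=np.array(s['position']);M=R.from_quat(s['tool_rot']).as_matrix()
    ay=np.degrees(np.arctan2(M[1,1],M[0,1]));d=np.array([x,y,p[2] if z is None else z])-p
    print('t',round(s['time'],2),'pos',p.round(4),'yangle',round(ay,2),'zax',M[:,2].round(4),'units(tool)',(M.T@d/.04).round(2),'roll units',None if yaw is None else round((ay-yaw)/5,2))
    print('F',np.round(s['wrist_force'],1),'T',np.round(s['ft_torque'],2),'w',round(s['width'],3),'grip',round(s['grasp_force'],1))
if __name__=='__main__':plan(*[float(a) if a!='-' else None for a in sys.argv[1:]])
E
python3 plan.py .5 .2 .34 31.5; python3 plan.py .534 -.2465 .34 31.5
```

```text
time: 1.2
position: [0.1848, 0.5977, 0.3531]
tool_rot: [0.362, 0.932, 0.002, -0.0]
wrist_force: [-0.5, 0.1, -0.7]
width: 0.556
grasp_force: 0.0
time: 1.6
position: [0.1845, 0.5971, 0.3513]
tool_rot: [0.491, 0.871, 0.0, 0.0]
wrist_force: [-0.4, 1.0, -0.6]
width: 0.553
grasp_force: 0.0
t 1.6 pos [0.1845 0.5971 0.3513] yangle 31.19 zax [ 0.  0. -1.] units(tool) [-12.58   1.6    0.28] roll units -0.06
F [-0.4  1.  -0.6] T [ 0.04  0.04 -0.01] w 0.553 grip 0.0
t 1.6 pos [0.1845 0.5971 0.3513] yangle 31.19 zax [ 0.  0. -1.] units(tool) [-22.57  -3.45   0.28] roll units -0.06
F [-0.4  1.  -0.6] T [ 0.04  0.04 -0.01] w 0.553 grip 0.0
```

```bash
python3 -m creep '[{"delta_pos":[-1,0.15,0],"roll":0,"fingers":0.55},{"delta_pos":[-1,0.15,0],"roll":0,"fingers":0.55},{"delta_pos":[-1,0.15,0],"roll":0,"fingers":0.55},{"delta_pos":[-1,0.15,0],"roll":0,"fingers":0.55},{"delta_pos":[-1,0.15,0],"roll":0,"fingers":0.55}]' >/dev/null
python3 -m creep '[{"delta_pos":[-1,0.15,0],"roll":0,"fingers":0.55},{"delta_pos":[-1,0.15,0],"roll":0,"fingers":0.55},{"delta_pos":[-1,0.15,0],"roll":0,"fingers":0.55},{"delta_pos":[-1,0.15,0],"roll":0,"fingers":0.55},{"delta_pos":[-1,0.15,0],"roll":0,"fingers":0.55}]' >/dev/null
python3 -m creep '[{"delta_pos":[-1,0.1,0],"roll":0,"fingers":0.55},{"delta_pos":[-1,-0.3,0],"roll":0,"fingers":0.55},{"delta_pos":[-1,-0.5,0],"roll":0,"fingers":0.55},{"delta_pos":[-1,-0.5,0],"roll":0,"fingers":0.55},{"delta_pos":[-1,-0.5,0],"roll":0,"fingers":0.55}]'
python3 plan.py .534 -.2465 .1 31.5
```

```text
time: 3.1
position: [0.4896, 0.0786, 0.3515]
tool_rot: [0.489, 0.872, 0.0, 0.0]
wrist_force: [1.3, -0.0, 0.0]
width: 0.547
grasp_force: 0.0
t 3.1 pos [0.4896 0.0786 0.3515] yangle 31.42 zax [ 4.e-04  3.e-04 -1.e+00] units(tool) [-7.51 -3.29  6.29] roll units -0.02
F [ 1.3 -0.   0. ] T [-0.03 -0.02 -0.  ] w 0.547 grip 0.0
```

```bash
python3 -m creep '[{"delta_pos":[-1,-0.45,0],"roll":0,"fingers":0.55},{"delta_pos":[-1,-0.45,0],"roll":0,"fingers":0.55},{"delta_pos":[-1,-0.45,0],"roll":0,"fingers":0.55},{"delta_pos":[-1,-0.45,0],"roll":0,"fingers":0.55},{"delta_pos":[-1,-0.45,0.5],"roll":0,"fingers":0.55}]' >/dev/null
python3 -m creep '[{"delta_pos":[-1,-0.45,0.9],"roll":0,"fingers":0.55},{"delta_pos":[-1,-0.45,0.9],"roll":0,"fingers":0.55},{"delta_pos":[-0.5,-0.15,1],"roll":0,"fingers":0.55},{"delta_pos":[0,0,1],"roll":0,"fingers":0.55},{"delta_pos":[0,0,1],"roll":0,"fingers":0.55}]'
python3 plan.py .534 -.2465 .031 31.5
python3 - <<'E'
from station import eyes
import cv2
out=[]
for c,(u,v) in {'top':(360,200),'side':(300,150)}.items():
    a=eyes.snapshot(c)[v:v+100,u:u+100,::-1];out.append(cv2.resize(a,(400,400),interpolation=cv2.INTER_CUBIC))
cv2.imwrite('pics/pre.png',cv2.hconcat(out))
E
```

```text
time: 4.1
position: [0.5314, -0.2353, 0.1464]
tool_rot: [0.49, 0.872, -0.0, 0.0]
wrist_force: [1.2, 0.7, -0.1]
width: 0.551
grasp_force: 0.0
t 4.1 pos [ 0.5314 -0.2353  0.1464] yangle 31.32 zax [ 3.e-04 -5.e-04 -1.e+00] units(tool) [-0.27 -0.09  2.88] roll units -0.04
F [ 1.2  0.7 -0.1] T [ 0.03 -0.03 -0.04] w 0.551 grip 0.0
```

View pics/pre.png

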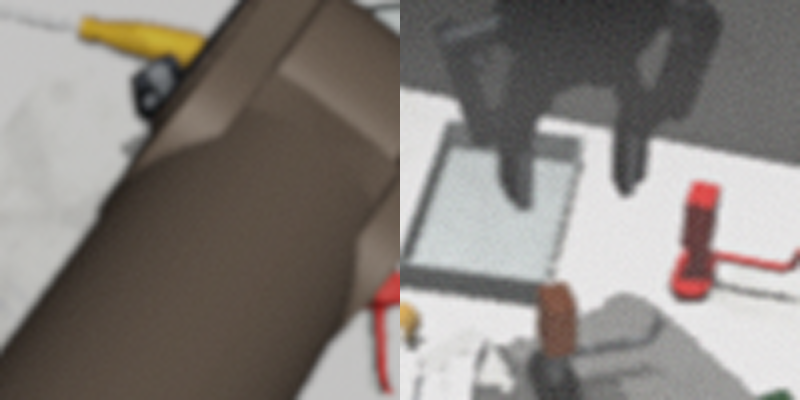

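The open fingers straddle the orange grip in the side view (fingers at crop x 515 and 630, grip at 558). I settle the arm, then descend.

```bash
python3 -m creep '[{"delta_pos":[-0.1,-0.05,0],"roll":0,"fingers":0.55},{"delta_pos":[0,0,0],"roll":0,"fingers":0.55}]'
python3 plan.py .534 -.2465 .031 31.5
```

```text
time: 4.4
position: [0.5332, -0.2401, 0.1503]
tool_rot: [0.49, 0.872, 0.0, 0.002]
wrist_force: [-0.9, -0.4, 0.9]
width: 0.547
grasp_force: 0.0
t 4.4 pos [ 0.5332 -0.2401  0.1503] yangle 31.32 zax [ 0.0034 -0.0016 -1.    ] units(tool) [-0.14 -0.07  2.98] roll units -0.04
F [-0.9 -0.4  0.9] T [-0.02 -0.01 -0.02] w 0.547 grip 0.0
```

```bash
python3 -m creep '[{"delta_pos":[-0.14,-0.07,0.8],"roll":0,"fingers":0.55},{"delta_pos":[0,0,0.7],"roll":0,"fingers":0.55},{"delta_pos":[0,0,0.6],"roll":0,"fingers":0.55},{"delta_pos":[0,0,0.5],"roll":0,"fingers":0.55},{"delta_pos":[0,0,0.3],"roll":0,"fingers":0.55}]' >/dev/null
python3 -m creep '[{"delta_pos":[0,0,0.08],"roll":0,"fingers":0.55},{"delta_pos":[0,0,0],"roll":0,"fingers":0.55}]' >/dev/null; python3 plan.py .534 -.2465 .031 31.5
```

```text
t 5.1 pos [ 0.5332 -0.2451  0.0296] yangle 31.33 zax [ 1.4e-03 -3.0e-04 -1.0e+00] units(tool) [-0.04  0.   -0.03] roll units -0.03
F [ 0.   0.2 -0.4] T [-0.06  0.04  0.06] w 0.549 grip 0.0
```

```bash
python3 -m creep '[{"delta_pos":[0,0,0],"roll":0,"fingers":0.3},{"delta_pos":[0,0,0],"roll":0,"fingers":0.15},{"delta_pos":[0,0,0],"roll":0,"fingers":0.1},{"delta_pos":[0,0,0],"roll":0,"fingers":0.1},{"delta_pos":[0,0,0],"roll":0,"fingers":0.1}]' 90
python3 plan.py .534 -.2465 .031 31.5
```

```text
time: 5.6
position: [0.5331, -0.2451, 0.0298]
tool_rot: [0.49, 0.872, 0.0, 0.001]
wrist_force: [0.3, 1.1, 6.5]
width: 0.198
grasp_force: 87.6
t 5.6 pos [ 0.5331 -0.2451  0.0298] yangle 31.32 zax [ 1.8e-03 -3.0e-04 -1.0e+00] units(tool) [-0.04 -0.   -0.03] roll units -0.04
F [0.3 1.1 6.5] T [0.07 0.2  0.02] w 0.198 grip 87.6
```

```bash
python3 -m creep '[{"delta_pos":[0,0,-0.5],"roll":0,"fingers":0.1},{"delta_pos":[0,0,-1],"roll":0.4,"fingers":0.1},{"delta_pos":[0,0,-1],"roll":0.9,"fingers":0.1},{"delta_pos":[0,0,-1],"roll":0.9,"fingers":0.1},{"delta_pos":[0,0,-0.7],"roll":0.9,"fingers":0.1}]' >/dev/null
python3 -m creep '[{"delta_pos":[0,0,0],"roll":0.7,"fingers":0.1},{"delta_pos":[0,0,0],"roll":0.15,"fingers":0.1},{"delta_pos":[0,0,0],"roll":0,"fingers":0.1}]' ; python3 plan.py .5497 -.1169 .2007 11.44
```

```text
time: 6.4
position: [0.5321, -0.2444, 0.1964]
tool_rot: [0.632, 0.775, -0.0, -0.0]
wrist_force: [-0.7, -0.2, -1.8]
width: 0.199
grasp_force: 87.9
t 6.4 pos [ 0.5321 -0.2444  0.1964] yangle 11.65 zax [-6.e-04  5.e-04 -1.e+00] units(tool) [ 3.03  1.07 -0.11] roll units 0.04
F [-0.7 -0.2 -1.8] T [ 0.01  0.03 -0.01] w 0.199 grip 87.9
```

```bash
python3 -m creep '[{"delta_pos":[0.6,0.22,-0.11],"roll":0.04,"fingers":0.1},{"delta_pos":[0.8,0.3,0],"roll":0,"fingers":0.1},{"delta_pos":[0.8,0.3,0],"roll":0,"fingers":0.1},{"delta_pos":[0.6,0.2,0],"roll":0,"fingers":0.1},{"delta_pos":[0.2,0.05,0],"roll":0,"fingers":0.1}]' >/dev/null
python3 -m creep '[{"delta_pos":[0,0,0],"roll":0,"fingers":0.1},{"delta_pos":[0,0,0],"roll":0,"fingers":0.1}]' ; python3 plan.py .5477 -.1069 .2007 11.44
python3 - <<'E'
from h import *
ry=.1996;o=(.5378,-.0579)
out=[]
s=readout.get_state();p=s['position']
for c,(u,v,w,f) in {'top':(310,210,80,5),'side':(290,200,80,5)}.items():
    a=eyes.snapshot(c)[v:v+w,u:u+w,::-1];a=cv2.resize(a,None,fx=f,fy=f,interpolation=cv2.INTER_CUBIC)
    for x in(-.0175,.0175,-.006,.006):
        q=((proj(place([[x,0,.184],[x,.1,.184]],*o,ry),c)+.5-[u,v])*f).astype(int);cv2.line(a,tuple(q[0].tolist()),tuple(q[1].tolist()),(0,0,255),1)
    an=np.linspace(-np.pi/2,np.pi/2,9);z=p[2]-.0298
    rt=[[.012*np.sin(-t),.011+.012*np.cos(t),.004+z] for t in an];rb=[[-k[0],-k[1],.004+z] for k in rt]
    for L,cl in((rt+rb,1),([[-.004,0,.022+z],[-.06,0,.022+z],[-.06,0,.036+z]],0)):
        q=((proj(place(L,p[0],p[1],ry),c)+.5-[u,v])*f).astype(np.int32);cv2.polylines(a,[q],bool(cl),(0,200,0),1)
    out.append(a)
cv2.imwrite('pics/ent.png',cv2.hconcat(out))
E
```

```text
time: 7.1
position: [0.5501, -0.1201, 0.2009]
tool_rot: [0.634, 0.773, -0.0, 0.0]
wrist_force: [0.1, -0.9, -1.0]
width: 0.199
grasp_force: 87.9
t 7.1 pos [ 0.5501 -0.1201  0.2009] yangle 11.34 zax [-6.e-04 -8.e-04 -1.e+00] units(tool) [0.33 0.01 0.  ] roll units -0.02
F [ 0.1 -0.9 -1. ] T [-0.05 -0.    0.05] w 0.199 grip 87.9
```

View pics/ent.png

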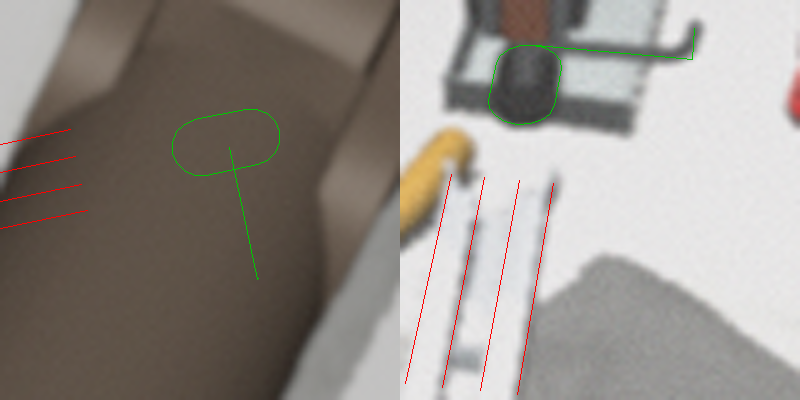

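The runner and hook models match the side view, and the rail lines match too. Now I enter slowly.

```bash
python3 -m creep '[{"delta_pos":[0.3,0.01,0],"roll":-0.02,"fingers":0.1},{"delta_pos":[0.3,0,0],"roll":0,"fingers":0.1},{"delta_pos":[0.15,0,0],"roll":0,"fingers":0.1},{"delta_pos":[0.1,0,0],"roll":0,"fingers":0.1},{"delta_pos":[0.1,0,0],"roll":0,"fingers":0.1}]' >/dev/null
cat > r.py <<'E'
# pose in rail frame
from h import *
from scipy.spatial.transform import Rotation as R
s=readout.get_state();ry=.1996;d=np.array(s['position'])[:2]-[.5378,-.0579];u=np.array([np.cos(ry),np.sin(ry)]);v=np.array([-u[1],u[0]])
M=R.from_quat(s['tool_rot']).as_matrix();F=np.array(s['wrist_force'])
print('t',round(s['time'],1),'rail x %.1f y %.1f z %.1f mm'%(d@u*1e3,d@v*1e3,s['position'][2]*1e3-200.7),'yawerr',round(np.degrees(np.arctan2(M[1,1],M[0,1])-ry),2),'F rail',round(F[:2]@u,1),round(F[:2]@v,1),round(F[2],1),'T',np.round(s['ft_torque'],2),'grip',round(s['grasp_force']))
E
python3 r.py
```

```text
t 7.7 rail x 1.0 y -23.6 z 0.4 mm yawerr 0.06 F rail 0.0 0.1 -1.7 T [ 0.01 -0.04 -0.05] grip 88
```

```bash
python3 -m creep '[{"delta_pos":[0.05,-0.02,0],"roll":0,"fingers":0.1},{"delta_pos":[0.1,0,0],"roll":0,"fingers":0.1},{"delta_pos":[0.1,0,0],"roll":0,"fingers":0.1}]' >/dev/null;python3 r.py
python3 -m creep '[{"delta_pos":[0.1,0,0],"roll":0,"fingers":0.1},{"delta_pos":[0.1,0,0],"roll":0,"fingers":0.1}]' >/dev/null;python3 r.py
```

```text
t 8.0 rail x 0.0 y -14.1 z 0.4 mm yawerr 0.01 F rail 0.7 0.5 -1.1 T [ 0.04 -0.02  0.  ] grip 88
t 8.2 rail x 0.4 y -6.1 z 0.5 mm yawerr 0.03 F rail 0.6 -0.3 -1.1 T [-0.07 -0.36  0.05] grip 88
```

```bash
python3 -m creep '[{"delta_pos":[0.05,0,0.01],"roll":0,"fingers":0.1},{"delta_pos":[0.1,0,0],"roll":0,"fingers":0.1}]' >/dev/null;python3 r.py
python3 -m creep '[{"delta_pos":[0.1,0,0],"roll":0,"fingers":0.1},{"delta_pos":[0.1,0,0],"roll":0,"fingers":0.1}]' >/dev/null;python3 r.py
python3 -m creep '[{"delta_pos":[0.1,0,0],"roll":0,"fingers":0.1},{"delta_pos":[0.1,0,0],"roll":0,"fingers":0.1}]' >/dev/null;python3 r.py
```

```text
t 8.4 rail x 0.4 y -0.4 z 0.1 mm yawerr 0.02 F rail 1.6 -1.4 -1.2 T [-0.1  -0.46 -0.01] grip 88
t 8.6 rail x 0.4 y 8.0 z 0.1 mm yawerr 0.03 F rail 2.2 -1.8 -1.6 T [-0.18 -0.65  0.04] grip 88
t 8.8 rail x 0.3 y 16.1 z 0.1 mm yawerr 0.04 F rail 1.6 -1.1 -0.3 T [-0.22 -0.69  0.03] grip 88
```

```bash
python3 -m creep '[{"delta_pos":[0,0.02,0],"roll":0,"fingers":0.1},{"delta_pos":[0.1,0,0],"roll":0,"fingers":0.1},{"delta_pos":[0.1,0,0],"roll":0,"fingers":0.1}]' >/dev/null;python3 r.py
python3 -m creep '[{"delta_pos":[0.1,0,0],"roll":0,"fingers":0.1},{"delta_pos":[0.1,0,0],"roll":0,"fingers":0.1},{"delta_pos":[0.1,0,0],"roll":0,"fingers":0.1}]' >/dev/null;python3 r.py
```

```text
t 9.1 rail x 0.4 y 24.1 z -0.2 mm yawerr 0.01 F rail 0.2 -0.7 -1.3 T [-0.    0.01  0.01] grip 88
t 9.4 rail x 0.8 y 36.3 z -0.1 mm yawerr 0.04 F rail 0.3 0.2 -1.1 T [-0.03  0.01 -0.06] grip 88
```

```bash
for i in 1; do :; done
python3 -m creep '[{"delta_pos":[0.1,0,0],"roll":0,"fingers":0.1},{"delta_pos":[0.1,0,0],"roll":0,"fingers":0.1},{"delta_pos":[0.1,0,0],"roll":0,"fingers":0.1}]' >/dev/null;python3 r.py
python3 -m creep '[{"delta_pos":[0.1,0,0],"roll":0,"fingers":0.1},{"delta_pos":[0.1,0,0],"roll":0,"fingers":0.1},{"delta_pos":[0.1,0,0],"roll":0,"fingers":0.1}]' >/dev/null;python3 r.py
python3 -m creep '[{"delta_pos":[0.1,0,0],"roll":0,"fingers":0.1},{"delta_pos":[0.1,0,0],"roll":0,"fingers":0.1},{"delta_pos":[0.1,0,0],"roll":0,"fingers":0.1}]' >/dev/null;python3 r.py
```

```text
t 9.7 rail x 0.9 y 48.0 z 0.0 mm yawerr 0.03 F rail -1.2 -2.6 1.0 T [-0.59 -0.16 -0.  ] grip 88
t 10.0 rail x 1.2 y 59.9 z 0.3 mm yawerr 0.01 F rail 0.1 -1.9 3.8 T [-0.44 -0.05  0.01] grip 89
t 10.3 rail x 0.9 y 72.2 z 0.0 mm yawerr 0.04 F rail -0.9 -2.4 2.5 T [-0.46 -0.14 -0.01] grip 89
```

```bash
python3 -m creep '[{"delta_pos":[0.1,-0.01,0],"roll":0,"fingers":0.1},{"delta_pos":[0.1,0,0],"roll":0,"fingers":0.1},{"delta_pos":[0.1,0,0],"roll":0,"fingers":0.1}]' >/dev/null;python3 r.py
python3 -m creep '[{"delta_pos":[0.1,0,0],"roll":0,"fingers":0.1},{"delta_pos":[0.1,0,0],"roll":0,"fingers":0.1},{"delta_pos":[0.1,0,0],"roll":0,"fingers":0.1}]' >/dev/null;python3 r.py
python3 -m creep '[{"delta_pos":[0.1,0,0],"roll":0,"fingers":0.1},{"delta_pos":[0.05,0,0],"roll":0,"fingers":0.1},{"delta_pos":[0,0,0],"roll":0,"fingers":0.1}]' >/dev/null;python3 r.py
```

```text
t 10.6 rail x 0.4 y 84.1 z -0.0 mm yawerr 0.03 F rail 0.4 -1.9 4.0 T [-0.51 -0.15 -0.03] grip 89
t 10.9 rail x 0.4 y 96.1 z -0.0 mm yawerr 0.04 F rail 0.8 -2.2 3.1 T [-0.61 -0.14  0.  ] grip 89
t 11.2 rail x -0.1 y 102.8 z -0.5 mm yawerr 0.09 F rail 0.2 0.5 -1.4 T [ 0.01  0.01 -0.01] grip 88
```

```bash
python3 -m creep '[{"delta_pos":[0.06,0.01,0],"roll":0,"fingers":0.1},{"delta_pos":[0.06,0,-0.01],"roll":0,"fingers":0.1},{"delta_pos":[0.06,0,0],"roll":0,"fingers":0.1}]' >/dev/null;python3 r.py
python3 -m creep '[{"delta_pos":[0.05,0,0],"roll":0,"fingers":0.1},{"delta_pos":[0.05,0,0],"roll":0,"fingers":0.1}]' >/dev/null;python3 r.py
python3 -m creep '[{"delta_pos":[0.04,0,0],"roll":0,"fingers":0.1},{"delta_pos":[0.04,0,0],"roll":0,"fingers":0.1}]' >/dev/null;python3 r.py
```

```text
t 11.5 rail x 0.8 y 109.2 z 0.3 mm yawerr 0.03 F rail -0.6 -0.6 -1.0 T [-0.03 -0.01  0.02] grip 88
t 11.7 rail x 0.8 y 113.2 z 0.3 mm yawerr 0.03 F rail -0.6 0.5 -0.5 T [-0.05 -0.   -0.02] grip 88
t 11.9 rail x 0.8 y 116.3 z 0.4 mm yawerr 0.03 F rail -0.0 -0.7 -1.5 T [-0.02 -0.02  0.01] grip 88
```

```bash
python3 -m creep '[{"delta_pos":[0.03,0,0],"roll":0,"fingers":0.1},{"delta_pos":[0,0,0],"roll":0,"fingers":0.1}]' >/dev/null;python3 r.py
python3 -m creep '[{"delta_pos":[0.03,0,0],"roll":0,"fingers":0.1},{"delta_pos":[0,0,0],"roll":0,"fingers":0.1}]' >/dev/null;python3 r.py
python3 -m creep '[{"delta_pos":[0.03,0,0],"roll":0,"fingers":0.1},{"delta_pos":[0,0,0],"roll":0,"fingers":0.1}]' >/dev/null;python3 r.py
```

```text
t 12.1 rail x 0.8 y 117.6 z 0.3 mm yawerr 0.05 F rail 0.8 0.7 -0.7 T [-0.04 -0.01  0.  ] grip 88
t 12.3 rail x 0.8 y 118.7 z 0.4 mm yawerr 0.04 F rail 0.8 -0.2 -2.0 T [ 0.03 -0.05  0.01] grip 88
t 12.5 rail x 0.9 y 119.9 z 0.4 mm yawerr 0.04 F rail -0.8 0.1 -1.0 T [-0.06  0.    0.01] grip 88
```

```bash
for r in 1; do python3 -m creep '[{"delta_pos":[0.03,0,0],"roll":0,"fingers":0.1},{"delta_pos":[0.03,0,0],"roll":0,"fingers":0.1}]' >/dev/null;python3 r.py
python3 -m creep '[{"delta_pos":[0.03,0,0],"roll":0,"fingers":0.1},{"delta_pos":[0,0,0],"roll":0,"fingers":0.1}]' >/dev/null;python3 r.py; done
```

```text
t 12.7 rail x 0.8 y 121.5 z 0.4 mm yawerr -0.01 F rail -0.2 -3.5 -2.1 T [-0.75 -0.19  0.06] grip 88
t 12.9 rail x 0.8 y 123.3 z 0.4 mm yawerr 0.02 F rail -0.5 -2.8 -1.6 T [-0.75 -0.13  0.01] grip 88
```

```bash
python3 -m creep '[{"delta_pos":[0.03,0,0],"roll":0,"fingers":0.1},{"delta_pos":[0,0,0],"roll":0,"fingers":0.1}]' >/dev/null;python3 r.py
python3 -m creep '[{"delta_pos":[0.02,0,0],"roll":0,"fingers":0.1},{"delta_pos":[0,0,0],"roll":0,"fingers":0.1}]' >/dev/null;python3 r.py
```

```text
t 13.1 rail x 0.8 y 124.4 z 0.4 mm yawerr 0.03 F rail 0.2 -4.2 -1.3 T [-0.83 -0.15 -0.04] grip 88
t 13.3 rail x 0.8 y 124.6 z 0.4 mm yawerr -0.0 F rail -0.1 -5.7 -1.7 T [-1.45 -0.28  0.05] grip 88
```

```bash
python3 -m creep '[{"delta_pos":[0.02,0,0],"roll":0,"fingers":0.1},{"delta_pos":[0,0,0],"roll":0,"fingers":0.1}]' >/dev/null;python3 r.py
```

```text
t 13.5 rail x 0.8 y 124.8 z 0.4 mm yawerr -0.03 F rail -0.5 -7.6 -1.9 T [-1.88 -0.38  0.02] grip 88
```

```bash
python3 -m creep '[{"delta_pos":[0.01,0,0],"roll":0,"fingers":0.1},{"delta_pos":[0,0,0],"roll":0,"fingers":0.1}]' >/dev/null;python3 r.py
```

```text
t 13.7 rail x 0.8 y 124.9 z 0.4 mm yawerr -0.05 F rail 0.6 -8.1 -2.5 T [-2.11 -0.42 -0.03] grip 88
```

```bash
python3 -m creep '[{"delta_pos":[0.02,0,0],"roll":0,"fingers":0.1},{"delta_pos":[0,0,0],"roll":0,"fingers":0.1},{"delta_pos":[0,0,0],"roll":0,"fingers":0.1},{"delta_pos":[0,0,0],"roll":0,"fingers":0.1},{"delta_pos":[0,0,0],"roll":0,"fingers":0.1}]' >/dev/null;python3 r.py
```

```text
t 14.2 rail x 0.7 y 125.1 z 0.4 mm yawerr -0.07 F rail 0.2 -10.8 -2.0 T [-2.56 -0.5   0.02] grip 88
```

```bash
python3 -m creep '[{"delta_pos":[-0.04,0,0],"roll":0,"fingers":0.1},{"delta_pos":[-0.04,0,0.02],"roll":0,"fingers":0.1},{"delta_pos":[0,0,0],"roll":0,"fingers":0.1}]' >/dev/null;python3 r.py
python3 -m creep '[{"delta_pos":[0,0,0],"roll":0,"fingers":0.3},{"delta_pos":[0,0,0],"roll":0,"fingers":0.5},{"delta_pos":[0,0,0],"roll":0,"fingers":0.5},{"delta_pos":[0,0,0],"roll":0,"fingers":0.5},{"delta_pos":[0,0,0],"roll":0,"fingers":0.5}]' 20; python3 r.py
```

```text
t 14.5 rail x 0.9 y 124.4 z -0.5 mm yawerr 0.03 F rail 1.0 -2.4 -1.1 T [-0.78 -0.21 -0.02] grip 88
time: 15.0
position: [0.514, 0.0642, 0.2003]
tool_rot: [0.633, 0.774, 0.0, -0.0]
wrist_force: [0.7, 0.4, 0.2]
width: 0.501
grasp_force: 0.0
t 15.0 rail x 0.8 y 124.4 z -0.4 mm yawerr 0.04 F rail 0.8 0.2 0.2 T [0.   0.05 0.03] grip 0
```

Released, with forces near zero. I retreat straight up and check.

```bash
python3 -m creep '[{"delta_pos":[0,0,-0.3],"roll":0,"fingers":0.5},{"delta_pos":[0,0,-0.7],"roll":0,"fingers":0.5},{"delta_pos":[0,0,-1],"roll":0,"fingers":0.5},{"delta_pos":[0,0,-1],"roll":0,"fingers":0.5},{"delta_pos":[0,0,-1],"roll":0,"fingers":0.5}]' >/dev/null
python3 -m creep '[{"delta_pos":[-1,0,0],"roll":0,"fingers":0.5},{"delta_pos":[-1,0,0],"roll":0,"fingers":0.5},{"delta_pos":[-1,0,0],"roll":0,"fingers":0.5},{"delta_pos":[-1,0,0],"roll":0,"fingers":0.5},{"delta_pos":[-1,0,0],"roll":0,"fingers":0.5}]' >/dev/null
python3 -m creep '[{"delta_pos":[-1,0,0],"roll":0,"fingers":0.5},{"delta_pos":[-0.5,0,0],"roll":0,"fingers":0.5},{"delta_pos":[0,0,0],"roll":0,"fingers":0.5},{"delta_pos":[0,0,0],"roll":0,"fingers":0.5},{"delta_pos":[0,0,0],"roll":0,"fingers":0.5}]'
python3 - <<'E'
from h import *
ry=.1996;o=(.5378,-.0579);out=[]
for c,(u,v,w,f) in {'top':(200,190,130,3),'side':(250,230,130,3)}.items():
    a=eyes.snapshot(c)[v:v+w,u:u+w,::-1];out.append(cv2.resize(a,None,fx=f,fy=f,interpolation=cv2.INTER_CUBIC))
cv2.imwrite('pics/end.png',cv2.hconcat(out))
E
```

```text
time: 16.5
position: [0.5659, -0.1894, 0.3606]
tool_rot: [0.632, 0.775, 0.0, -0.0]
wrist_force: [-0.7, -0.2, 0.7]
width: 0.499
grasp_force: 0.0
```

View pics/end.png

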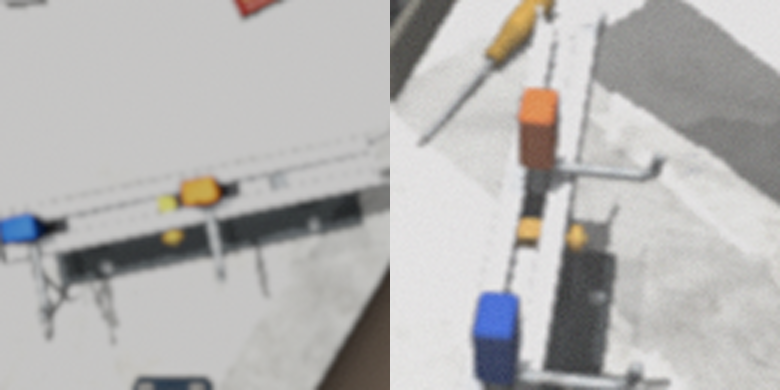

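The orange hanger stands upright in the rail against the brass stop. In the crop its grip is at (200,190) from the top and (538,125) from the side. The hook is on the forceps' side, and the catch is visible behind the runner at (278,180).

```bash
python3 -c "
from station import order
print(order.job_done())"
```

```text
the job is handed in; nothing more can be done
None
```

The job is handed in: the orange hanger is in the rail past the catch, was held against the stop at about 10.8 N and then released, with its hook on the forceps' side; the matchbox and screwdriver were not touched, and the verdict was not reported back.

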